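# Pack the picnic beakers and clip the box shut

## Robot

A 6-joint arm with a two-finger parallel gripper is mounted at the origin on a cart in front of the work surface, level with it; the furniture and walls round the work are solid. World frame = base frame: x ahead of the robot, y to its left, z up, the work surface at z = 0. Lengths are in m, angles in rad, forces in N, time in s.
With the tool pointing down it reaches from about 0.4 to 0.825 m from the base axis. Payload 7 kg.
Tool frame: the origin (TCP) lies at the very end of the fingers, on their centre line; the grasp point (between the pads) lies 19 mm behind it (robot.hold_point_z is the distance from the TCP to the grasp point, in m); z points along the fingers, y is the line along which they close (so a half turn about z gives the same grasp; the last joint's range is limited). The gripper opens to 88 mm and grips with 3 to 60 N. Pads are 19 mm wide; open, the fingers measure 130 mm over their backs; the gripper's body (78 mm by 193 mm) begins 47 mm behind the grasp point.
Start: joints at [1.537, 0.359, 0.012, 0, -1.224, -0.288], TCP at [0.213, 0.64, 0.227] pointing down, gripper open.
Joint ranges: [-3.07, 3.07], [-1.43, 2.12], [-1.02, 1.25], [-3.03, 1.67], [-3.05, -0], [-3.03, 3.03]. Speed limits (rad/s): [2.39, 2.39, 3.01, 3.14, 3.14, 3.14].

## Interface

Orientations are given as a unit quaternion [w, x, y, z].
In Python, from bench import telemetry, vision, order, robot gives the robot as it stands. The module is installed in compiled form; this text tells all that it offers.
- The arm moves only by the tool play_rows, never from a script. Its argument "moves" is a list of rows, each a list of 4 numbers: the shift along the tool's x, y, z in mm, then the turn about the tool's z in degrees. In form: [[tx, ty, tz, roll], ...]. A call has 1 to 20 rows; each row is the pose to reach, as a shift and turn from the pose commanded when the call began, along the tool's axes at that moment; what a row does not reach only later rows make up. A row lasts 1/8 s, in which the tool goes at most 62.5 mm and 10.7 degrees, less where a joint would pass 70% of its speed; a pose out of reach is approached as far as the arm can. A call with a gripper value outside its range is refused whole. "jaw" is the finger opening in mm, from 0 to 87.6, set as the call begins (left out, the last holds). The fingers move at their own pace and stop on an object; "newtons" is the grip in N (left out, the last holds). Time passes only in rows, so rows that repeat a pose let the fingers close. It gives the time, the measured TCP pose, the force, the opening and the grip force at its end, in the units of the state.
- telemetry.read_state(): the state, without advancing time (a new reading comes with each control period).
- vision.camera(name): name is "scene" or "top" or "wrist"; returns a dict with "pixels" (384x512x3 uint8, red, green, blue), "z_map" (384x512 float32, m along the optical axis (not along the pixel's ray), 0 where there is no reading), "vertical_fov" (degrees; the focal length in pixels is half the picture's height over the tangent of half this angle, whatever the lens; pixels are square), "cx", "cy" (the principal point, pixels), "rvec" (rotation vector, rad) and "tvec" (3), from world to camera coordinates, as OpenCV has them; the wrist camera has in their place "T_tool_cam" (4x4, takes a point from camera to tool coordinates, whose origin is the TCP and whose axes are the flange's). Camera axes: x right, y down, z forward; pixel columns grow to the right and rows downward; lengths in m; the calibration is good to about 2 mm. The wrist camera is an equidistant fisheye: a pixel r from the principal point sees the ray r / f radians off the axis. A picture is of the moment at which its call begins: read the wrist's pose just before it.
- order.sign_off(): hands the job in; it is judged then, once.
The state is a dict: "time": time; "joint_pos": joint angles; "dq": joint speeds; "joint_torque": joint torques, N m; "position": TCP position; "tool_rot": TCP orientation; "wrist_force": force on the tool from outside, world axes, zero at the start; "torque": the same for the moment, N m; "gripper_width": opening from 0.0 (shut) to 1.0 (fully open); "grasp_force": force on a finger pad.
Only numpy, scipy, OpenCV 4.12 (cv2) and the standard library are available. Lean on these libraries where they do the work, as an engineer would, in place of code of your own. Each camera call takes 0.05 s, during which the arm holds its last target. There are 200 camera calls.

## Task

Pack the picnic beakers away: take the loose lid off the white box and lay it on the free worktop to the right in front of the box, then nest all the metal beakers right way up in the box in two stacks, one in each of its two square nests and neither more than three high (or the lid will not go on), lowering each beaker gently into the one below and never jamming them tight. Then put the lid back squarely and fully down and swing the clips at both ends all the way up, so that they hook over the edge of the lid. Leave the mug, the honey jar and the tea packet where they stand.

Things in the scene. Friction and masses are not known exactly. Their poses are not given: they have to be found in the camera images.
- box: white box base, fixed: 138 mm (x) by 172 mm (y) outside, 72 mm high, walls and floor 4 mm; origin at the centre of its underside, y along its long side, z up. Low ribs (tops 28 mm up) on the floor form two square nests, 56 mm wide inside, left (+y) and right (-y), each for one stack. An open clip leans outward at each short end (+y, -y); box and clips span up to 240 mm along y
- well_left (a point): centre of the floor of the left nest, where one stack should stand: 37 mm to +y of the box's origin, 4 mm above its underside
- well_right (a point): centre of the floor of the right nest, where the other stack should stand: 37 mm to -y of the box's origin, 4 mm above its underside
- lid: domed white lid, 0.16 kg, at first loose on the box: 146 (x) by 180 (y) by 74 mm; origin at the centre of its lower edge, z up. Its skirt (3 mm clear of the box walls all round) enters the box 6 mm till the flange (6 to 11 mm up) meets the rim: seated, its origin is 66 mm above the box's underside, axes along the box's, either way round. Inside 46 mm high: clears three nested beakers by 8 mm
- lid_grip (a point): point in the upright grip rib on top of the lid, on its centre line, 64 mm above the lid's origin: rib 14 mm thick (lid's x), 90 mm long (lid's y), from 50 to 74 mm above the origin; pinch it across x from above
- clip_left (a joint): hinge of the grey clip at the box's +y end, rad: 0 = closed, upright, hooked over the lid's flange; grows as it leans outward, to 0.65; stays where it is left (0.03 N m). A lid not fully down blocks it; shut too early it blocks the lid. To close: push it level inward along the box's y with a finger outside it, fingertip about 50 mm above the worktop
- clip_left_tip (a point): middle of that clip's free end: plate 60 mm wide (box's x), 4 mm thick, 36 mm from hinge line to this end, hook 10 mm inward. The hinge line is 46 mm above the box's underside, 94.5 mm to +y of its origin; closed, the outer face is 96.5 mm from the origin, its bead at the top 100 mm
- clip_right (a joint): hinge of the grey clip at the box's -y end, rad: 0 = closed, upright, hooked over the lid's flange; grows as it leans outward, to 0.65; stays where it is left (0.03 N m). A lid not fully down blocks it; shut too early it blocks the lid. To close: push it level inward along the box's y with a finger outside it, fingertip about 50 mm above the worktop
- clip_right_tip (a point): middle of that clip's free end: plate 60 mm wide (box's x), 4 mm thick, 36 mm from hinge line to this end, hook 10 mm inward. The hinge line is 46 mm above the box's underside, 94.5 mm to -y of its origin; closed, the outer face is 96.5 mm from the origin, its bead at the top 100 mm
- beaker_0: metal picnic beaker, all alike (absent ones: None from the start), 70 g, upright: 60 mm high, 36 mm across at the foot tapering to 54 mm at 44 mm up, then a straight collar 62 mm across from 46 to 60 mm, wall 3.5 mm; origin at the centre of its underside, z to the mouth. Nested, it stands 19 to 20 mm above the one below, so its collar stays free to grip from outside
- beaker_1: metal picnic beaker, all alike (absent ones: None from the start), 70 g, upright: 60 mm high, 36 mm across at the foot tapering to 54 mm at 44 mm up, then a straight collar 62 mm across from 46 to 60 mm, wall 3.5 mm; origin at the centre of its underside, z to the mouth. Nested, it stands 19 to 20 mm above the one below, so its collar stays free to grip from outside
- beaker_2: metal picnic beaker, all alike (absent ones: None from the start), 70 g, upright: 60 mm high, 36 mm across at the foot tapering to 54 mm at 44 mm up, then a straight collar 62 mm across from 46 to 60 mm, wall 3.5 mm; origin at the centre of its underside, z to the mouth. Nested, it stands 19 to 20 mm above the one below, so its collar stays free to grip from outside
- beaker_3: metal picnic beaker, all alike (absent ones: None from the start), 70 g, upright: 60 mm high, 36 mm across at the foot tapering to 54 mm at 44 mm up, then a straight collar 62 mm across from 46 to 60 mm, wall 3.5 mm; origin at the centre of its underside, z to the mouth. Nested, it stands 19 to 20 mm above the one below, so its collar stays free to grip from outside
- beaker_4: metal picnic beaker, all alike (absent ones: None from the start), 70 g, upright: 60 mm high, 36 mm across at the foot tapering to 54 mm at 44 mm up, then a straight collar 62 mm across from 46 to 60 mm, wall 3.5 mm; origin at the centre of its underside, z to the mouth. Nested, it stands 19 to 20 mm above the one below, so its collar stays free to grip from outside
- beaker_5: metal picnic beaker, all alike (absent ones: None from the start), 70 g, upright: 60 mm high, 36 mm across at the foot tapering to 54 mm at 44 mm up, then a straight collar 62 mm across from 46 to 60 mm, wall 3.5 mm; origin at the centre of its underside, z to the mouth. Nested, it stands 19 to 20 mm above the one below, so its collar stays free to grip from outside
- mug: green mug with a handle, 86 by 122 by 94 mm, bystander at the back; origin at the centre of its underside
- honey_jar: honey jar with yellow lid, 68 mm across, 112 mm high, bystander at the back left; origin under its centre
- tea_box: tea packet, 43 by 64 by 96 mm, bystander at the back; origin under its centre

How it is judged:
On the way, in this order (a step that is already met when the one before it is completed fails the run):
1. the lid is off the box and laid on the worktop (horizontal distance between lid and box above 0.16 m and height (world z) of lid below 0.02 m and angle between lid's own z axis and vertical below 0.1 rad), for 0.2 s.
2. every beaker present stands upright in one of the two nests of the box, nested in stacks ((horizontal distance between beaker_0 and well_left below 0.016 m or horizontal distance between beaker_0 and well_right below 0.016 m) and angle between each of beaker_0, beaker_1, beaker_2, beaker_3, beaker_4, beaker_5's own z axis and vertical below 0.15 rad and z of each of beaker_0, beaker_1, beaker_2, beaker_3, beaker_4, beaker_5 in the frame of box below 0.058 m and linear speed of each of beaker_0, beaker_1, beaker_2, beaker_3, beaker_4, beaker_5 below 0.05 m/s and (horizontal distance between beaker_1 and well_left below 0.016 m or horizontal distance between beaker_1 and well_right below 0.016 m) and (horizontal distance between beaker_2 and well_left below 0.016 m or horizontal distance between beaker_2 and well_right below 0.016 m) and (horizontal distance between beaker_3 and well_left below 0.016 m or horizontal distance between beaker_3 and well_right below 0.016 m) and (horizontal distance between beaker_4 and well_left below 0.016 m or horizontal distance between beaker_4 and well_right below 0.016 m) and (horizontal distance between beaker_5 and well_left below 0.016 m or horizontal distance between beaker_5 and well_right below 0.016 m)), for 0.2 s.
3. the lid is fully down on the box (all of step 2 and z of lid in the frame of box between 0.063 and 0.0685 m and horizontal distance between lid and box below 0.008 m and angle between the y axis of lid and the y axis of box, either way round below 0.08 rad and angle between lid's own z axis and vertical below 0.04 rad), for 0.2 s.
4. both clips are swung up over the edge of the lid (z of lid in the frame of box between 0.063 and 0.0685 m and horizontal distance between lid and box below 0.008 m and angle between the y axis of lid and the y axis of box, either way round below 0.08 rad and angle between lid's own z axis and vertical below 0.04 rad and value of joint each of clip_left, clip_right below 0.1 rad), for 0.2 s.
At the end, for the whole second after the job is handed in: Every beaker present upright (0.15 rad) in the box within 16 mm of the centre of a nest, underside under 58 mm above the box underside; lid seated (height 2.5 mm, centre 8 mm, square 0.08 rad); both clips under 0.1 rad; all at rest (all of step 2 and all of step 4 and linear speed of lid below 0.02 m/s); the robot touches nothing.
It fails at once if nested beakers are jammed together: over 80 N between them (about a 20 N push, which the taper multiplies) ((contact force between beaker_1 and beaker_0 above 80 N and horizontal distance between beaker_1 and beaker_0 below 0.015 m) or (contact force between beaker_2 and beaker_0 above 80 N and horizontal distance between beaker_2 and beaker_0 below 0.015 m) or (contact force between beaker_2 and beaker_1 above 80 N and horizontal distance between beaker_2 and beaker_1 below 0.015 m) or (contact force between beaker_3 and beaker_0 above 80 N and horizontal distance between beaker_3 and beaker_0 below 0.015 m) or (contact force between beaker_3 and beaker_1 above 80 N and horizontal distance between beaker_3 and beaker_1 below 0.015 m) or (contact force between beaker_3 and beaker_2 above 80 N and horizontal distance between beaker_3 and beaker_2 below 0.015 m) or (contact force between beaker_4 and beaker_0 above 80 N and horizontal distance between beaker_4 and beaker_0 below 0.015 m) or (contact force between beaker_4 and beaker_1 above 80 N and horizontal distance between beaker_4 and beaker_1 below 0.015 m) or (contact force between beaker_4 and beaker_2 above 80 N and horizontal distance between beaker_4 and beaker_2 below 0.015 m) or (contact force between beaker_4 and beaker_3 above 80 N and horizontal distance between beaker_4 and beaker_3 below 0.015 m) or (contact force between beaker_5 and beaker_0 above 80 N and horizontal distance between beaker_5 and beaker_0 below 0.015 m) or (contact force between beaker_5 and beaker_1 above 80 N and horizontal distance between beaker_5 and beaker_1 below 0.015 m) or (contact force between beaker_5 and beaker_2 above 80 N and horizontal distance between beaker_5 and beaker_2 below 0.015 m) or (contact force between beaker_5 and beaker_3 above 80 N and horizontal distance between beaker_5 and beaker_3 below 0.015 m) or (contact force between beaker_5 and beaker_4 above 80 N and horizontal distance between beaker_5 and beaker_4 below 0.015 m)).
It fails at once if the mug, the honey jar or the tea packet is moved by more than 30 mm (distance of any of mug, honey_jar, tea_box from where it was at the start of the episode above 0.03 m).
Of beaker_0, beaker_1, beaker_2, beaker_3, beaker_4, beaker_5 only 4 to 6 are there at a start; the rules pass over those that are not, and their reading is None.
At some moment in a run one of beaker_0, beaker_1, beaker_2, beaker_3, beaker_4, beaker_5, lid may be knocked a few centimetres aside while the robot is not near it.
It also fails if it takes over 210 s, if anything falls off the work surface, if the arm or the gripper's body presses on something with over 40 N, if the wrist force passes 120 N, or if a joint passes its speed limit or range.

## Working session

There is one attempt and no reset: what is moved stays moved. The work goes in short steps, Python scripts to look and compute and a tool call to move; the robot and the scene stay as the last step left them, time stands still between calls to the robot, and variables do not carry over. Pictures are saved under pics/ and viewed, at most 14 in all, crops included, and the job is handed in when it is done.

Besides the shell and the picture viewer there is one more tool, called by a JSON object that holds its "op" and its "data". play_rows: Moves the arm, as the interface text tells. Its arguments: {"type":"object","properties":{"moves":{"type":"array","items":{"type":"array","items":{"type":"number"}}},"jaw":{"type":"number"},"newtons":{"type":"number"}},"required":["moves"]}

```bash
mkdir -p pics; cat > h.py <<'E'
import numpy as np, cv2
from bench import telemetry, vision, order, robot
from scipy.spatial.transform import Rotation as R
def cam(n):
    s=telemetry.read_state(); c=vision.camera(n); c['s']=s
    c['f']=192/np.tan(np.radians(c['vertical_fov']/2)); return c
def save(c,name): cv2.imwrite('pics/'+name+'.png',c['pixels'][:,:,::-1])
def cloud(c):
    z=c['z_map'];v,u=np.indices(z.shape);f=c['f']
    p=np.stack([(u-c['cx'])/f*z,(v-c['cy'])/f*z,z],-1)
    Rm=R.from_rotvec(np.ravel(c['rvec'])).as_matrix()
    w=(p-np.ravel(c['tvec']))@Rm
    w[z<=0]=np.nan; return w
def tool():
    s=telemetry.read_state();q=s['tool_rot']
    return np.array(s['position']),R.from_quat([q[1],q[2],q[3],q[0]])
def go(x,y,z,yaw=None):
    """tool-axes shift mm to world target; yaw = desired world angle of tool y line (deg, mod 180)"""
    p,r=tool();d=r.inv().apply(np.array([x,y,z])-p)*1000
    m=r.as_matrix();a=np.degrees(np.arctan2(m[1,1],m[0,1]))
    roll=None
    if yaw is not None: roll=-((yaw-a+90)%180-90)
    print('shift',d.round(1),'roll',roll,'tool y ang',a.round(1),'zax',m[:,2].round(3))
E
python3 - <<'E'
from h import *
s=telemetry.read_state();print(s)
for n in('top','scene'):
    c=cam(n);save(c,n+'0');np.save(n+'.npy',cloud(c));print(n,c['f'],c['cx'],c['cy'],c['rvec'],c['tvec'])
go(.5,0,.2,0)
E
```

```text
{'time': 0.0, 'joint_pos': array([ 1.53714943e+00,  3.59379810e-01,  1.10597898e-02, -3.33468083e-04,
       -1.22406479e+00, -2.88104143e-01]), 'dq': array([ 0.00055593,  0.0005113 , -0.00038006,  0.00189681, -0.00055383,
        0.00140275]), 'joint_torque': array([-9.23747939e-04, -5.82714558e+01,  2.93051273e+01,  6.99724853e+00,
        6.86983185e-03, -1.68769852e-04]), 'position': array([0.21332883, 0.63990194, 0.22563065]), 'tool_rot': array([ 8.07714875e-04,  9.87077997e-01, -1.60238483e-01, -5.47212483e-05]), 'wrist_force': array([ 0.73652704, -0.79284074,  0.47242018]), 'torque': array([-0.03930384,  0.02593925,  0.02279503]), 'grasp_force': 0.0, 'gripper_width': 0.9997889933450047}
top 499.6367734491416 254.05613314839533 196.30708162751588 [ 2.12069684 -2.12571803  0.16814347] [0.04655337 0.60513995 1.00041663]
scene 347.49519528247663 253.4735755200821 188.71914635189847 [ 1.28895095 -2.22289323  0.97162863] [0.31466532 0.41833034 0.56005789]
shift [474.4 516.3  26.6] roll 71.55643575697522 tool y ang -108.4 zax [-0.    -0.001 -1.   ]
```

View pics/top0.png

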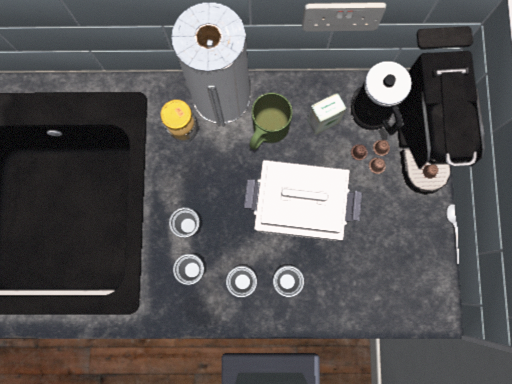

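View pics/scene0.png

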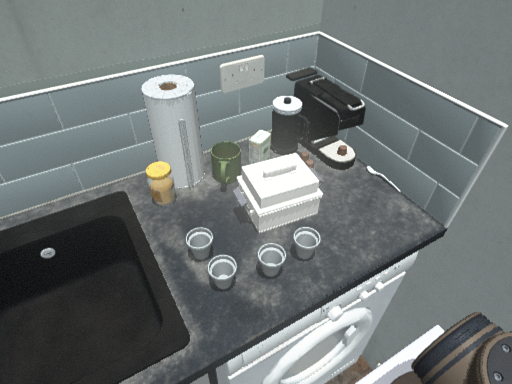

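The top view shows the lidded box at (303,200), its rib at (305,194), and four beakers at (185,223), (189,269), (241,281) and (288,281). The mug, jar and tea packet stand behind. Next I'll measure them.

```bash
python3 - <<'E'
from h import *
w=np.load('top.npy')
for n,(u,v) in dict(b0=(185,223),b1=(189,269),b2=(241,281),b3=(288,281)).items():
    p=w[v-22:v+23,u-22:u+23].reshape(-1,3); q=p[(p[:,2]>.052)&(p[:,2]<.066)][:,:2]
    (cx,cy),r=cv2.minEnclosingCircle((q*1000).astype(np.float32)); print(n,len(q),cx,cy,r,np.nanmax(p[:,2]))
reg=np.zeros(w.shape[:2],bool);reg[150:250,235:370]=1
for a,b in((.128,.146),(.105,.123),(.068,.08)):
    q=w[reg&(w[...,2]>a)&(w[...,2]<b)]; print(a,len(q),q[:,2].mean(),cv2.minAreaRect((q[:,:2]*1000).astype(np.float32)))
for u,v in((250,193),(357,206)):
    p=w[v-14:v+15,u-6:u+7].reshape(-1,3);p=p[p[:,2]>.03];print('clip',p.mean(0),p.max(0),p.min(0))
# other tall stuff for clearance
for u,v in((178,115),(270,118),(328,112),(388,85),(215,40)): print(u,v,w[v,u])
# work surface free at right front
for u,v in((400,270),(450,320),(330,320)):print(u,v,w[v,u])
E
```

```text
b0 168 549.3007202148438 189.8248291015625 31.019933700561523 0.06513327467370059
b1 168 453.67596435546875 179.27005004882812 31.021493911743164 0.06439572849386045
b2 149 428.20684814453125 70.7452621459961 30.854761123657227 0.0660316475133044
b3 151 429.03607177734375 -24.913612365722656 30.813186645507812 0.06636849773059575
0.128 358 0.13927665725027946 ((594.665771484375, -54.53679275512695), (89.42698669433594, 14.802056312561035), 82.87464141845703)
0.105 4596 0.11698033034886504 ((594.7843627929688, -54.688934326171875), (158.26504516601562, 124.77696228027344), 82.88662719726562)
0.068 1182 0.07717517195517028 ((594.1871948242188, -56.295326232910156), (237.81222534179688, 146.80560302734375), 82.98716735839844)
clip [0.60571105 0.05093105 0.07411918] [0.63602518 0.06348844 0.0883454 ] [0.57732195 0.04086543 0.04849943]
clip [ 0.58144398 -0.16374386  0.07403403] [ 0.61093116 -0.15458532  0.08662376] [ 0.55103892 -0.17577129  0.05649305]
178 115 [0.76468596 0.20003333 0.11278336]
270 118 [0.79273563 0.00961227 0.00832799]
328 112 [ 0.77533397 -0.10953919  0.09510409]
388 85 [ 0.80086169 -0.2153828   0.17470262]
215 40 [0.86730629 0.11417508 0.23246376]
400 270 [ 0.4524199  -0.26715013  0.00234856]
450 320 [ 3.47877495e-01 -3.67481482e-01  1.00994513e-04]
330 320 [ 0.34802951 -0.11436129  0.00284425]
```

```bash
python3 - <<'E'
from h import *
go(.5947,-.0546,.2,-7.1)
E
```

```text
shift [581.5 538.2  26.6] roll 78.65643575697521 tool y ang -108.4 zax [-0.    -0.001 -1.   ]
```

{"op": "play_rows", "data": {"moves": [[581.5,538.2,27,78.7],[581.5,538.2,27,78.7],[581.5,538.2,27,78.7],[581.5,538.2,27,78.7],[581.5,538.2,27,78.7],[581.5,538.2,27,78.7],[581.5,538.2,27,78.7],[581.5,538.2,27,78.7],[581.5,538.2,27,78.7],[581.5,538.2,27,78.7],[581.5,538.2,27,78.7],[581.5,538.2,27,78.7],[581.5,538.2,27,78.7],[581.5,538.2,27,78.7],[581.5,538.2,27,78.7],[581.5,538.2,27,78.7],[581.5,538.2,27,78.7],[581.5,538.2,27,78.7]], "jaw": 50, "newtons": 30}}

```text
time: 2.35
position: [0.5949, -0.0535, 0.1999]
tool_rot: [0.0, -0.662, 0.749, -0.0]
wrist_force: [0.2, -1.3, -0.0]
gripper_width: 0.569
grasp_force: 0.0
```

```bash
python3 - <<'E'
from h import *
c=cam('wrist');save(c,'w1');print(c['s']['time'],c['f'],c['T_tool_cam'])
go(.5947,-.0546,.12,-7.1)
E
```

```text
2.35 297.3186396354542 [[ 9.53462173e-04 -9.56823271e-01 -2.90668744e-01  7.83919230e-02]
 [ 9.99999279e-01  1.12436778e-03 -4.20959522e-04 -2.38855147e-04]
 [ 7.29602439e-04 -2.90668133e-01  9.56823654e-01 -1.57386877e-01]
 [ 0.00000000e+00  0.00000000e+00  0.00000000e+00  1.00000000e+00]]
shift [ 1.   0.1 79.8] roll 0.016983996400796286 tool y ang 172.9 zax [ 0.  0. -1.]
```

View pics/w1.png

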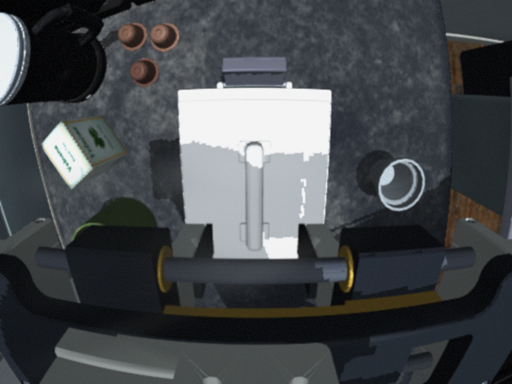

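The wrist view shows the rib (255,195) centred between the fingers and aligned with them. I'll go down and grip it.

{"op": "play_rows", "data": {"moves": [[1,0,40,0],[1,0,80,0],[1,0,80,0]]}}

```text
time: 2.78
position: [0.5946, -0.055, 0.1185]
tool_rot: [-0.001, -0.662, 0.75, 0.0]
wrist_force: [1.2, 0.3, 0.9]
gripper_width: 0.572
grasp_force: 0.0
```

{"op": "play_rows", "data": {"moves": [[0,0,0,0],[0,0,0,0],[0,0,0,0],[0,0,0,0]], "jaw": 5}}

```text
time: 3.28
position: [0.5948, -0.0552, 0.1198]
tool_rot: [0.0, -0.662, 0.75, -0.0]
wrist_force: [0.8, 0.3, -0.1]
gripper_width: 0.18
grasp_force: 0.4
```

{"op": "play_rows", "data": {"moves": [[0,0,-10,0],[0,0,-25,0],[0,0,-70,0],[0,0,-70,0]]}}

```text
time: 3.78
position: [0.5974, -0.055, 0.1947]
tool_rot: [0.003, -0.662, 0.75, -0.002]
wrist_force: [-0.1, -0.5, -3.1]
gripper_width: 0.155
grasp_force: 30.0
```

```bash
python3 - <<'E'
from h import *
go(.45,-.235,.19,-7.1);go(.45,-.235,.054,-7.1)
E
```

```text
shift [196.8 124.1   3.4] roll 0.0022657337815417122 tool y ang 172.9 zax [ 0.008  0.001 -1.   ]
shift [197.  125.1 139.4] roll 0.0022657337815417122 tool y ang 172.9 zax [ 0.008  0.001 -1.   ]
```

{"op": "play_rows", "data": {"moves": [[50,31,0,0],[100,63,0,0],[150,94,0,0],[197,124,0,0],[197,124,0,0],[197,124,50,0],[197,124,100,0],[197,124,125,0],[197,124,131,0],[197,124,135,0],[197,124,137,0],[197,124,137,0]]}}

```text
time: 5.28
position: [0.4484, -0.2352, 0.0541]
tool_rot: [0.001, -0.662, 0.75, -0.001]
wrist_force: [-0.4, 2.4, 6.3]
gripper_width: 0.158
grasp_force: 30.0
```

{"op": "play_rows", "data": {"moves": [[0,0,-1,0],[0,0,-1,0],[0,0,-1,0],[0,0,-1,0],[0,0,-50,0],[0,0,-110,0],[0,0,-150,0],[0,0,-150,0]], "jaw": 60}}

```text
time: 6.28
position: [0.4492, -0.2357, 0.2061]
tool_rot: [0.002, -0.662, 0.75, -0.003]
wrist_force: [0.5, 0.8, -0.6]
gripper_width: 0.686
grasp_force: 0.0
```

```bash
cat > look.py <<'E'
from h import *
import sys
c=cam('top');save(c,sys.argv[1]);w=cloud(c);hsv=cv2.cvtColor(c['pixels'],cv2.COLOR_RGB2HSV)
np.save('top.npy',w)
# candidates: rim-height points clustered
m=((w[...,2]>.05)&(w[...,2]<.068)&(w[...,0]<.75)&(w[...,1]<.3)&(w[...,1]>-.4)).astype(np.uint8)
m=cv2.dilate(m,np.ones((3,3)))
n,l,st,ce=cv2.connectedComponentsWithStats(m)
for i in range(1,n):
    q=w[(l==i)&(w[...,2]>.05)&(w[...,2]<.068)][:,:2]
    if len(q)<40: continue
    (x,y),r=cv2.minEnclosingCircle((q*1000).astype(np.float32));print(i,len(q),round(x,1),round(y,1),'r',round(r,1),ce[i].round())
E
python3 look.py t2; python3 -c "
from h import *
w=np.load('top.npy')
q=w[(w[...,2]>.065)&(w[...,2]<.08)&(w[...,1]<-.12)&(w[...,0]<.52)];print(len(q),cv2.minAreaRect((q[:,:2]*1000).astype(np.float32)))
q=w[(w[...,2]>.067)&(w[...,2]<.078)&(abs(w[...,1]+.055)<.1)&(w[...,0]>.51)&(w[...,0]<.68)];print('rim',len(q),cv2.minAreaRect((q[:,:2]*1000).astype(np.float32)))
go(.5493,.1898,.15,-7)
go(.4537,.1793,.15,-7)
"
```

```text
1 52 745.8 199.1 r 24.5 [183. 134.]
2 51 744.7 -0.2 r 26.6 [275. 134.]
6 240 636.3 -68.2 r 100.0 [312. 174.]
7 118 660.2 -331.0 r 12.5 [432. 170.]
8 152 623.3 -391.9 r 45.6 [463. 187.]
9 151 604.7 32.5 r 39.4 [258. 196.]
10 179 549.4 190.0 r 31.4 [184. 222.]
14 179 453.7 179.0 r 31.0 [188. 269.]
15 166 428.2 70.8 r 30.9 [241. 282.]
18 294 308.2 -395.5 r 77.1 [476. 342.]
261 ((309.70782470703125, -393.5878601074219), (152.13720703125, 13.382771492004395), 4.89977502822876)
rim 618 ((594.7484741210938, -49.04109191894531), (191.0847930908203, 145.43597412109375), 83.47006225585938)
shift [-434.4  -47.6   54.1] roll -0.1413257178981553 tool y ang 172.9 zax [ 0.003 -0.    -1.   ]
shift [-412.    46.    53.8] roll -0.1413257178981553 tool y ang 172.9 zax [ 0.003 -0.    -1.   ]
```

View pics/t2.png

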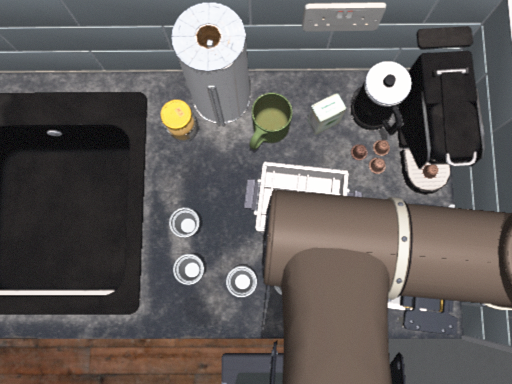

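The lid is off and clear. The box interior and the beakers at (184,222), (188,269) and (241,282) are visible, with the fourth hidden under the arm. Now beaker b0.

{"op": "play_rows", "data": {"moves": [[-434.4,-47.6,54,0],[-434.4,-47.6,54,0],[-434.4,-47.6,54,0],[-434.4,-47.6,54,0],[-434.4,-47.6,54,0],[-434.4,-47.6,54,0],[-434.4,-47.6,54,0],[-434.4,-47.6,54,0],[-434.4,-47.6,54,0],[-434.4,-47.6,54,0]], "jaw": 75, "newtons": 10}}

```text
time: 7.58
position: [0.548, 0.1887, 0.1481]
tool_rot: [-0.001, -0.661, 0.75, 0.0]
wrist_force: [0.1, -0.9, -0.0]
gripper_width: 0.856
grasp_force: 0.0
```

```bash
python3 look.py t3; python3 -c "
from h import *
go(.5493,.1898,.042,-7)
"
```

```text
2 56 747.3 199.6 r 25.3 [183. 134.]
3 57 745.8 -2.2 r 26.8 [276. 134.]
6 509 596.2 -55.9 r 111.5 [327. 190.]
7 112 660.5 -331.1 r 12.5 [432. 170.]
8 778 450.3 -395.3 r 218.5 [470. 275.]
10 158 604.6 34.7 r 38.0 [257. 198.]
12 74 548.6 182.8 r 29.5 [194. 224.]
24 3032 446.4 -232.9 r 98.4 [390. 272.]
25 136 453.4 179.0 r 30.9 [191. 271.]
26 168 429.1 -25.0 r 30.9 [289. 281.]
27 173 428.2 70.9 r 31.0 [241. 282.]
shift [ -1.3  -1.  106.4] roll -0.2066386950404535 tool y ang 172.8 zax [-0. -0. -1.]
```

{"op": "play_rows", "data": {"moves": [[0,-1,60,0],[0,-1,95,0],[0,-1,108,0],[0,-1,108,0]]}}

```text
time: 8.12
position: [0.5496, 0.1892, 0.0407]
tool_rot: [-0.0, -0.662, 0.75, -0.0]
wrist_force: [0.4, 0.3, 1.5]
gripper_width: 0.855
grasp_force: 0.0
```

{"op": "play_rows", "data": {"moves": [[0,0,0,0],[0,0,0,0],[0,0,0,0],[0,0,0,0]], "jaw": 55}}

```text
time: 8.62
position: [0.5505, 0.1903, 0.0421]
tool_rot: [0.001, -0.662, 0.75, -0.0]
wrist_force: [0.0, -0.8, 7.4]
gripper_width: 0.716
grasp_force: 10.0
```

{"op": "play_rows", "data": {"moves": [[0,0,-20,0],[0,0,-70,0],[0,0,-118,0],[0,0,-118,0]]}}

```text
time: 9.12
position: [0.5516, 0.1911, 0.1632]
tool_rot: [0.004, -0.662, 0.75, -0.001]
wrist_force: [0.1, 0.4, -1.2]
gripper_width: 0.716
grasp_force: 10.0
```

```bash
python3 -c "
from h import *
go(.5993,-.0179,.16,-7.1)
go(.5993,-.0179,.046,-7.1)
"
```

```text
shift [201.5 -73.2   2.7] roll -0.0006945482738274222 tool y ang 172.9 zax [ 0.007  0.004 -1.   ]
shift [202.1 -72.5 116.6] roll -0.0006945482738274222 tool y ang 172.9 zax [ 0.007  0.004 -1.   ]
```

{"op": "play_rows", "data": {"moves": [[50,-18,0,0],[100,-37,0,0],[150,-55,0,0],[200,-74,0,0],[200,-74,0,0],[200,-74,0,0],[200,-74,0,0],[200,-74,0,0]]}}

```text
time: 10.12
position: [0.5979, -0.0168, 0.1586]
tool_rot: [0.0, -0.662, 0.749, 0.0]
wrist_force: [0.3, 0.2, -1.2]
gripper_width: 0.715
grasp_force: 10.0
```

```bash
python3 -c "
from h import *
go(.5993,-.0179,.046,-7.1)
"; python3 look.py t4 >/dev/null; python3 -c "
from h import *
w=np.load('top.npy')
q=w[(w[...,2]>.067)&(w[...,2]<.078)&(abs(w[...,1]+.055)<.1)&(w[...,0]>.51)&(w[...,0]<.68)];print('rim',len(q),cv2.minAreaRect((q[:,:2]*1000).astype(np.float32)))"
```

```text
shift [  0.9  -1.5 112.6] roll 0.05036186926309938 tool y ang 173.0 zax [ 0.  0. -1.]
rim 601 ((593.0489501953125, -61.773231506347656), (192.43765258789062, 145.23985290527344), 83.37600708007812)
```

View pics/t4.png

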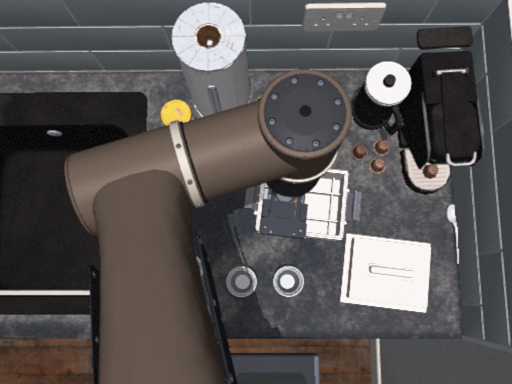

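The beaker is held over the left nest and the lid lies at (387,272), well clear. I'll lower it.

{"op": "play_rows", "data": {"moves": [[1,-1.5,50,0],[1,-1.5,90,0],[1,-1.5,105,0],[1,-1.5,109,0],[1,-1.5,112,0],[1,-1.5,113,0],[1,-1.5,113,0]]}}

```text
time: 11.05
position: [0.5999, -0.019, 0.0464]
tool_rot: [0.001, -0.662, 0.75, -0.0]
wrist_force: [0.1, -0.5, -0.7]
gripper_width: 0.718
grasp_force: 10.0
```

{"op": "play_rows", "data": {"moves": [[0,0,0,0],[0,0,0,0],[0,0,0,0],[0,0,-30,0],[0,0,-80,0],[0,0,-110,0],[0,0,-110,0]], "jaw": 73}}

```text
time: 11.92
position: [0.6011, -0.0187, 0.1586]
tool_rot: [0.002, -0.662, 0.75, -0.001]
wrist_force: [0.0, 0.5, -1.0]
gripper_width: 0.83
grasp_force: 0.0
```

```bash
python3 -c "
from h import *
go(.4536,.1791,.155,-7.1)
"
```

```text
shift [-178.   170.9    3. ] roll -0.015486661488608888 tool y ang 172.9 zax [ 0.005  0.001 -1.   ]
```

Next b1, checking its position once the arm is above it.

{"op": "play_rows", "data": {"moves": [[-43,42,0,0],[-87,84,0,0],[-130,126,0,0],[-178,170,0,0],[-178,170,0,0],[-178,170,0,0],[-178,170,0,0]], "jaw": 76}}

```text
time: 12.8
position: [0.4532, 0.1778, 0.1551]
tool_rot: [-0.0, -0.661, 0.75, -0.0]
wrist_force: [0.3, 0.1, -0.4]
gripper_width: 0.863
grasp_force: 0.0
```

```bash
python3 -c "
from h import *
go(.4536,.1791,.042,-7.1)
"; python3 look.py t5
```

```text
shift [ -1.5  -0.3 113.1] roll -0.11802792161876141 tool y ang 172.8 zax [-0.001 -0.001 -1.   ]
3 55 747.5 199.7 r 25.4 [183. 134.]
4 55 744.7 -0.2 r 26.5 [275. 135.]
6 480 595.0 -59.2 r 108.4 [328. 193.]
8 113 660.6 -330.8 r 12.3 [432. 170.]
9 782 449.9 -395.8 r 219.4 [470. 275.]
11 162 607.0 32.5 r 41.6 [258. 196.]
12 263 599.0 -19.4 r 31.0 [285. 198.]
21 3072 446.9 -233.5 r 98.4 [390. 272.]
22 69 451.6 169.6 r 28.8 [199. 270.]
23 171 428.9 -24.9 r 30.8 [289. 281.]
24 161 428.3 70.7 r 30.9 [242. 282.]
```

View pics/t5.png

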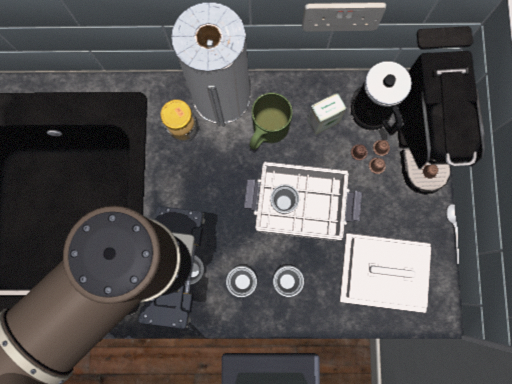

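Beaker b0 stands in the left nest at (285,201), with its centre at (599,-19) mm. The gripper is above b1.

{"op": "play_rows", "data": {"moves": [[-1,0,60,0],[-1,0,100,0],[-1,0,113,0],[-1,0,113,0]]}}

```text
time: 13.35
position: [0.4534, 0.179, 0.0423]
tool_rot: [-0.001, -0.661, 0.75, -0.0]
wrist_force: [-0.1, 0.2, 0.3]
gripper_width: 0.866
grasp_force: 0.0
```

{"op": "play_rows", "data": {"moves": [[0,0,0,0],[0,0,0,0],[0,0,0,0],[0,0,0,0]], "jaw": 55}}

```text
time: 13.85
position: [0.454, 0.1805, 0.0439]
tool_rot: [0.001, -0.662, 0.75, -0.0]
wrist_force: [-0.5, -0.1, 7.5]
gripper_width: 0.713
grasp_force: 10.0
```

{"op": "play_rows", "data": {"moves": [[0,0,-20,0],[0,0,-70,0],[0,0,-128,0],[40,-40,-128,0],[84,-82,-128,0],[128,-126,-128,0],[172,-168,-128,0],[179,-171,-128,0],[179,-171,-128,0],[179,-171,-128,0],[179,-171,-128,0]]}}

```text
time: 15.22
position: [0.6001, -0.0179, 0.171]
tool_rot: [0.0, -0.662, 0.749, -0.0]
wrist_force: [0.9, 0.6, -0.7]
gripper_width: 0.711
grasp_force: 10.0
```

```bash
python3 -c "
from h import *
go(.5992,-.0190,.0655,-7.1)
"
```

```text
shift [  1.2   0.8 105.5] roll 0.06682321677527625 tool y ang 173.0 zax [ 0.001  0.    -1.   ]
```

{"op": "play_rows", "data": {"moves": [[1,1,50,0],[1,1,80,0],[1,1,92,0],[1,1,98,0],[1,1,101,0],[1,1,103,0],[1,1,103,0]]}}

```text
time: 16.1
position: [0.5997, -0.0199, 0.0682]
tool_rot: [0.0, -0.662, 0.75, -0.0]
wrist_force: [1.1, -0.5, 0.4]
gripper_width: 0.71
grasp_force: 10.0
```

{"op": "play_rows", "data": {"moves": [[0,0,0.5,0],[0,0,1,0],[0,0,1.5,0],[0,0,1.5,0]]}}

```text
time: 16.6
position: [0.5997, -0.0199, 0.0664]
tool_rot: [0.0, -0.662, 0.75, -0.0]
wrist_force: [-0.4, 1.3, 2.8]
gripper_width: 0.717
grasp_force: 10.0
```

{"op": "play_rows", "data": {"moves": [[0,0,0,0],[0,0,0,0],[0,0,0,0],[0,0,-30,0],[0,0,-80,0],[0,0,-100,0],[0,0,-100,0],[0,0,-100,0]], "jaw": 73}}

```text
time: 17.6
position: [0.5986, -0.0201, 0.1652]
tool_rot: [-0.0, -0.662, 0.75, 0.0]
wrist_force: [-0.6, 0.2, 0.3]
gripper_width: 0.834
grasp_force: 0.0
```

```bash
python3 -c "
from h import *
go(.4282,.0708,.155,-7.1)
"
```

```text
shift [-69.  180.4  10.4] roll -0.05579188162948867 tool y ang 172.8 zax [-0.001  0.    -1.   ]
```

{"op": "play_rows", "data": {"moves": [[-17,45,10,0],[-34,90,10,0],[-51,135,10,0],[-69,180,10,0],[-69,180,10,0],[-69,180,10,0],[-69,180,10,0]], "jaw": 76}}

```text
time: 18.48
position: [0.4298, 0.0704, 0.1556]
tool_rot: [-0.001, -0.661, 0.75, 0.0]
wrist_force: [0.2, -0.6, -0.6]
gripper_width: 0.868
grasp_force: 0.0
```

```bash
python3 -c "
from h import *
go(.4282,.0708,.042,-7.1)
"; python3 look.py t6;python3 -c "
from h import *
w=np.load('top.npy')
q=w[(w[...,2]>.074)&(w[...,2]<.1)&(np.hypot(w[...,0]-.599,w[...,1]+.019)<.04)];print(len(q),q[:,2].max(),cv2.minEnclosingCircle((q[:,:2]*1000).astype(np.float32)))"
```

```text
shift [ -0.2   1.5 113.6] roll -0.08626768864687051 tool y ang 172.8 zax [-0.001 -0.001 -1.   ]
2 47 745.8 199.6 r 24.2 [183. 135.]
3 54 745.1 -0.2 r 26.6 [275. 135.]
6 498 595.7 -54.5 r 110.8 [327. 192.]
8 112 660.1 -330.7 r 12.4 [432. 170.]
9 783 449.9 -395.4 r 219.2 [470. 275.]
10 163 606.4 34.8 r 39.9 [258. 196.]
11 189 596.8 -19.1 r 29.7 [285. 200.]
20 3008 446.3 -233.8 r 97.8 [390. 272.]
21 163 429.1 -25.0 r 30.9 [289. 281.]
160 0.08803071578937856 ((598.4754028320312, -19.41661834716797), 30.77931785583496)
```

Beaker b1 is nested: its rim is about 84 mm up and centred at (598,-19) mm. Now b2.

{"op": "play_rows", "data": {"moves": [[0,1,60,0],[0,1,100,0],[0,1,113,0],[0,1,113,0]]}}

```text
time: 19.02
position: [0.4285, 0.0705, 0.0428]
tool_rot: [-0.001, -0.662, 0.75, -0.0]
wrist_force: [-0.5, -0.2, 0.4]
gripper_width: 0.869
grasp_force: 0.0
```

{"op": "play_rows", "data": {"moves": [[0,0,0,0],[0,0,0,0],[0,0,0,0],[0,0,0,0]], "jaw": 55}}

```text
time: 19.52
position: [0.4293, 0.0715, 0.0442]
tool_rot: [0.001, -0.662, 0.75, -0.0]
wrist_force: [-0.0, -0.5, 7.5]
gripper_width: 0.718
grasp_force: 10.0
```

{"op": "play_rows", "data": {"moves": [[0,0,-20,0],[0,0,-70,0],[0,0,-128,0],[35,-45,-128,0],[70,-90,-128,0],[105,-135,-128,0],[141,-181,-128,0],[141,-181,-128,0],[141,-181,-128,0],[141,-181,-128,0],[141,-181,-128,0]]}}

```text
time: 20.9
position: [0.59, -0.0906, 0.1716]
tool_rot: [0.0, -0.662, 0.749, -0.0]
wrist_force: [-0.2, -0.2, -0.7]
gripper_width: 0.719
grasp_force: 10.0
```

```bash
python3 -c "
from h import *
go(.5901,-.0913,.0465,-7.1)
"
```

```text
shift [ 7.000e-01 -1.000e-01  1.251e+02] roll 0.042010888458889895 tool y ang 172.9 zax [ 0.001  0.    -1.   ]
```

{"op": "play_rows", "data": {"moves": [[0.5,0,50,0],[0.5,0,95,0],[0.5,0,115,0],[0.5,0,120,0],[0.5,0,123,0],[0.5,0,124.5,0],[0.5,0,124.5,0]]}}

```text
time: 21.78
position: [0.591, -0.092, 0.0484]
tool_rot: [0.001, -0.662, 0.75, -0.001]
wrist_force: [-1.5, -0.4, 4.1]
gripper_width: 0.714
grasp_force: 10.0
```

{"op": "play_rows", "data": {"moves": [[0,0,0,0],[0,0,0,0],[0,0,0,0],[0,0,-30,0],[0,0,-80,0],[0,0,-115,0],[0,0,-115,0],[0,0,-115,0]], "jaw": 73}}

```text
time: 22.78
position: [0.5898, -0.0919, 0.1611]
tool_rot: [-0.0, -0.662, 0.75, 0.0]
wrist_force: [-0.2, -0.4, -0.6]
gripper_width: 0.834
grasp_force: 0.0
```

```bash
python3 -c "
from h import *
go(.4290,-.0250,.155,-7.1)
"
```

```text
shift [-46.4 167.9   6.2] roll -0.05281642133331843 tool y ang 172.8 zax [-0.001  0.    -1.   ]
```

{"op": "play_rows", "data": {"moves": [[-13,47,6,0],[-26,94,6,0],[-39,141,6,0],[-46.4,168,6,0],[-46.4,168,6,0],[-46.4,168,6,0],[-46.4,168,6,0]], "jaw": 76}}

```text
time: 23.65
position: [0.4298, -0.0253, 0.1551]
tool_rot: [-0.0, -0.662, 0.75, 0.0]
wrist_force: [-0.6, 0.4, -0.6]
gripper_width: 0.864
grasp_force: 0.0
```

```bash
python3 look.py t7; python3 -c "
from h import *
go(.4290,-.0250,.042,-7.1)
"
```

```text
3 50 746.0 199.2 r 24.4 [183. 134.]
4 57 745.3 -0.2 r 26.5 [275. 134.]
7 638 599.1 -57.6 r 111.2 [310. 191.]
8 114 661.0 -331.5 r 12.8 [432. 170.]
9 785 450.0 -395.5 r 219.3 [470. 274.]
10 186 595.7 -19.0 r 29.3 [285. 200.]
12 261 589.5 -92.6 r 31.1 [321. 202.]
17 2624 448.0 -233.5 r 97.7 [395. 271.]
shift [ -0.3   0.7 113.1] roll -0.07388049677453523 tool y ang 172.8 zax [-0.001 -0.    -1.   ]
```

View pics/t7.png

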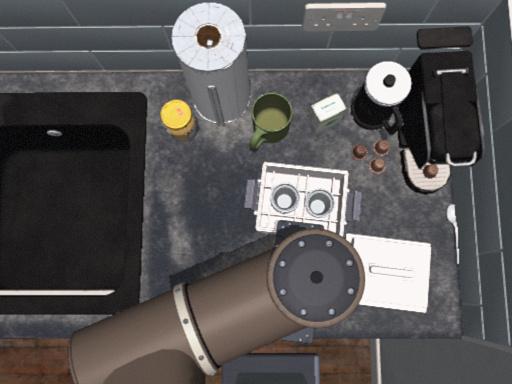

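Both stacks stand in their nests at (285,198) and (320,203). The arm covers b3, the last beaker, at (289,281). I'll pick it.

{"op": "play_rows", "data": {"moves": [[0,0.5,60,0],[0,0.5,100,0],[0,0.5,113,0],[0,0.5,113,0]]}}

```text
time: 24.2
position: [0.4283, -0.0256, 0.0413]
tool_rot: [-0.002, -0.661, 0.75, 0.001]
wrist_force: [0.2, 0.1, 0.6]
gripper_width: 0.866
grasp_force: 0.0
```

{"op": "play_rows", "data": {"moves": [[0,0,0,0],[0,0,0,0],[0,0,0,0],[0,0,0,0]], "jaw": 55}}

```text
time: 24.7
position: [0.4296, -0.0248, 0.0432]
tool_rot: [0.001, -0.662, 0.75, -0.0]
wrist_force: [-0.2, -0.2, 4.1]
gripper_width: 0.72
grasp_force: 10.0
```

{"op": "play_rows", "data": {"moves": [[0,0,-20,0],[0,0,-70,0],[0,0,-128,0],[12,-42,-128,0],[24,-84,-128,0],[36,-126,-128,0],[46.6,-168,-128,0],[46.6,-168,-128,0],[46.6,-168,-128,0],[46.6,-168,-128,0],[46.6,-168,-128,0]]}}

```text
time: 26.08
position: [0.5893, -0.0917, 0.1711]
tool_rot: [0.0, -0.662, 0.75, -0.0]
wrist_force: [0.4, -0.0, 0.0]
gripper_width: 0.723
grasp_force: 10.0
```

```bash
python3 -c "
from h import *
go(.5898,-.092,.068,-7.1)
"
```

```text
shift [  0.2  -0.4 103.1] roll -0.0008406960971854005 tool y ang 172.9 zax [ 0.001  0.    -1.   ]
```

{"op": "play_rows", "data": {"moves": [[0,-0.5,50,0],[0,-0.5,80,0],[0,-0.5,92,0],[0,-0.5,98,0],[0,-0.5,101,0],[0,-0.5,103,0],[0,-0.5,104,0],[0,-0.5,104.5,0]]}}

```text
time: 27.08
position: [0.5909, -0.0923, 0.0668]
tool_rot: [0.0, -0.662, 0.75, -0.001]
wrist_force: [0.4, -1.0, 3.2]
gripper_width: 0.72
grasp_force: 10.0
```

{"op": "play_rows", "data": {"moves": [[0,0,0,0],[0,0,0,0],[0,0,0,0],[0,0,-30,0],[0,0,-80,0],[0,0,-110,0],[0,0,-110,0],[0,0,-110,0]], "jaw": 73}}

```text
time: 28.08
position: [0.5898, -0.0921, 0.1755]
tool_rot: [-0.0, -0.662, 0.75, 0.0]
wrist_force: [-0.6, 0.3, -1.3]
gripper_width: 0.834
grasp_force: 0.0
```

```bash
python3 -c "
from h import *
go(.447,-.2345,.175,-7.1)
"
```

```text
shift [159.1 123.9   0.5] roll -0.052910615866210264 tool y ang 172.8 zax [-0.001  0.    -1.   ]
```

{"op": "play_rows", "data": {"moves": [[-50,30,0,0],[-100,60,0,0],[-150,90,0,0],[-200,120,0,0],[-250,120,0,0],[-250,120,0,0],[-250,120,0,0],[-250,120,0,0]], "jaw": 50, "newtons": 30}}

```text
time: 29.08
position: [0.5019, 0.1697, 0.1754]
tool_rot: [-0.001, -0.661, 0.75, 0.0]
wrist_force: [0.5, 0.6, 0.4]
gripper_width: 0.573
grasp_force: 0.0
```

```bash
python3 look.py t8; python3 -c "
from h import *
w=np.load('top.npy')
for c in((.599,-.019),(.5898,-.092)):
  q=w[(w[...,2]>.076)&(w[...,2]<.1)&(np.hypot(w[...,0]-c[0],w[...,1]-c[1])<.036)];print(len(q),q[:,2].max(),cv2.minEnclosingCircle((q[:,:2]*1000).astype(np.float32)))
reg=(w[...,0]<.54)&(w[...,0]>.35)&(w[...,1]<-.12)&(w[...,1]>-.34)
for a,b in((.062,.085),(.042,.058)):
  q=w[reg&(w[...,2]>a)&(w[...,2]<b)];print('lid',len(q),q[:,2].mean(),cv2.minAreaRect((q[:,:2]*1000).astype(np.float32)))
q=w[(w[...,2]>.064)&(w[...,2]<.078)&(abs(w[...,1]+.055)<.087)&(w[...,0]>.51)&(w[...,0]<.68)];print('rim',len(q),cv2.minAreaRect((q[:,:2]*1000).astype(np.float32)))
go(.447,-.2345,.175,-7.1)
"
```

```text
3 51 745.8 200.0 r 24.6 [182. 135.]
4 56 745.7 -0.1 r 26.4 [275. 135.]
8 485 592.1 -58.8 r 108.0 [327. 190.]
9 114 660.4 -331.2 r 13.3 [432. 170.]
10 792 449.4 -395.2 r 218.9 [470. 275.]
12 171 591.5 35.8 r 51.2 [258. 199.]
13 192 597.4 -19.3 r 29.9 [285. 200.]
14 179 587.5 -91.0 r 29.5 [319. 204.]
22 3007 447.9 -234.4 r 98.5 [390. 272.]
155 0.08790717312354714 ((598.7225341796875, -19.010950088500977), 31.123226165771484)
171 0.08959086042000473 ((589.8218383789062, -92.52652740478516), 31.090431213378906)
lid 390 0.07300165879714048 ((473.2652587890625, -193.79888916015625), (177.8558349609375, 46.41823959350586), 56.98380661010742)
lid 4408 0.05092923331156365 ((457.6794738769531, -217.99267578125), (193.75692749023438, 140.00439453125), 82.61699676513672)
rim 1381 ((594.3574829101562, -55.16155242919922), (179.05470275878906, 145.9647674560547), 83.25792694091797)
shift [408.    3.9   0.9] roll -0.11235186896354321 tool y ang 172.8 zax [-0.001 -0.001 -1.   ]
```

View pics/t8.png

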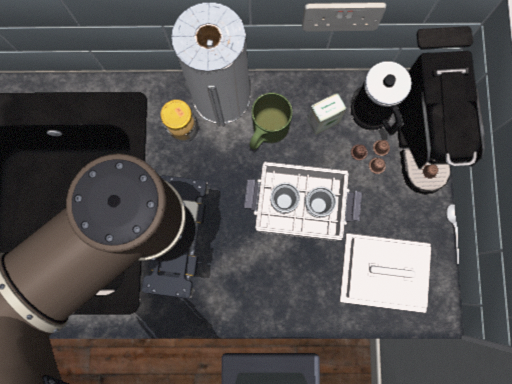

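Both stacks are nested and no loose beakers remain. The lid still lies at (387,272). I'll measure its rib more tightly.

```bash
python3 -c "
from h import *
w=np.load('top.npy')
reg=(np.hypot(w[...,0]-.447,w[...,1]+.234)<.055)
q=w[reg&(w[...,2]>.062)&(w[...,2]<.09)];print('rib',len(q),q[:,2].mean(),cv2.minAreaRect((q[:,:2]*1000).astype(np.float32)))
reg=(w[...,0]<.51)&(w[...,0]>.36)&(w[...,1]<-.15)&(w[...,1]>-.35)
q=w[reg&(w[...,2]>.044)&(w[...,2]<.058)];print('dome',len(q),cv2.minAreaRect((q[:,:2]*1000).astype(np.float32)))
"
```

```text
rib 322 0.0733893973156339 ((447.54144287109375, -233.85986328125), (89.11698913574219, 14.141535758972168), 83.25552368164062)
dome 4304 ((447.63909912109375, -234.37864685058594), (158.69052124023438, 124.05728149414062), 82.94109344482422)
```

{"op": "play_rows", "data": {"moves": [[60,0,0,0],[120,0,0,0],[180,1,0,0],[240,2,0,0],[300,3,0,0],[360,3,0,0],[407.5,3.3,0,0],[407.5,3.3,0,0],[407.5,3.3,0,0],[407.5,3.3,0,0],[407.5,3.3,60,0],[407.5,3.3,105,0],[407.5,3.3,121,0],[407.5,3.3,121,0]]}}

```text
time: 30.88
position: [0.4478, -0.2321, 0.054]
tool_rot: [-0.001, -0.662, 0.749, 0.001]
wrist_force: [0.1, 1.1, 0.8]
gripper_width: 0.572
grasp_force: 0.0
```

{"op": "play_rows", "data": {"moves": [[0,0,0,0],[0,0,0,0],[0,0,0,0],[0,0,0,0],[0,0,0,0]], "jaw": 5}}

```text
time: 31.5
position: [0.4485, -0.2332, 0.0554]
tool_rot: [0.0, -0.662, 0.75, -0.0]
wrist_force: [-0.9, 1.4, 4.1]
gripper_width: 0.156
grasp_force: 30.0
```

{"op": "play_rows", "data": {"moves": [[0,0,-20,0],[0,0,-70,0],[0,0,-130,0],[0,0,-140,0],[0,0,-140,0],[0,0,-140,0]]}}

```text
time: 32.25
position: [0.4473, -0.2329, 0.1933]
tool_rot: [-0.001, -0.662, 0.75, 0.001]
wrist_force: [-0.3, -0.0, -1.6]
gripper_width: 0.156
grasp_force: 30.0
```

```bash
python3 -c "
from h import *
go(.5948,-.0552,.19,-7.1)
"
```

```text
shift [-194.6 -124.3    3.1] roll -0.05693821062271809 tool y ang 172.8 zax [-0.003  0.001 -1.   ]
```

{"op": "play_rows", "data": {"moves": [[-50,-31,0,0],[-100,-63,0,0],[-150,-95,0,0],[-195.5,-124.3,0,0],[-195.5,-124.3,0,0],[-195.5,-124.3,0,0],[-195.5,-124.3,0,0],[-195.5,-124.3,0,0]]}}

```text
time: 33.25
position: [0.5955, -0.0554, 0.1951]
tool_rot: [0.0, -0.661, 0.75, -0.0]
wrist_force: [-0.1, 0.1, -1.5]
gripper_width: 0.156
grasp_force: 30.0
```

```bash
python3 -c "
from h import *
go(.5949,-.0542,.12,-7.1)
c=cam('wrist');save(c,'w9')
"
```

```text
shift [-1.1  0.7 75.1] roll -0.1025622097125165 tool y ang 172.8 zax [ 0.  0. -1.]
```

View pics/w9.png

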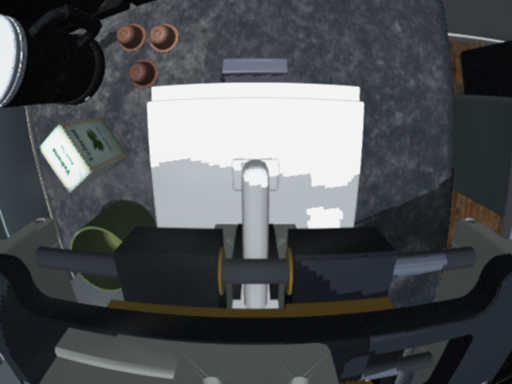

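The lid hangs level and square over the box, with the clip at (255,68). I'll lower it.

{"op": "play_rows", "data": {"moves": [[-1,0.5,30,0],[-1,0.5,55,0],[-1,0.5,62,0],[-1,0.5,66,0],[-1,0.5,69,0],[-1,0.5,72,0],[-1,0.5,74,0],[-1,0.5,75,0],[-1,0.5,75,0]]}}

```text
time: 34.42
position: [0.5958, -0.0535, 0.1215]
tool_rot: [0.0, -0.662, 0.75, -0.0]
wrist_force: [-3.6, 1.0, 7.7]
gripper_width: 0.157
grasp_force: 30.0
```

{"op": "play_rows", "data": {"moves": [[0,0.5,1,0],[0,0.5,2,0],[0,0.5,2,0]]}}

```text
time: 34.8
position: [0.5959, -0.0535, 0.1214]
tool_rot: [0.001, -0.662, 0.749, -0.001]
wrist_force: [-8.0, 3.4, 20.6]
gripper_width: 0.155
grasp_force: 30.0
```

{"op": "play_rows", "data": {"moves": [[0,0,0,0],[0,0,0,0],[0,0,0,0],[0,0,-30,0],[0,0,-90,0],[0,0,-90,0]], "jaw": 50}}

```text
time: 35.55
position: [0.5981, -0.0534, 0.2131]
tool_rot: [0.003, -0.662, 0.75, -0.003]
wrist_force: [-0.4, 0.7, -0.7]
gripper_width: 0.568
grasp_force: 0.0
```

{"op": "play_rows", "data": {"moves": [[-60,30,0,0],[-120,60,0,0],[-180,90,0,0],[-240,120,0,0],[-250,120,0,0],[-250,120,0,0],[-250,120,0,0]], "jaw": 0}}

```text
time: 36.42
position: [0.507, 0.2091, 0.2075]
tool_rot: [-0.0, -0.662, 0.75, 0.0]
wrist_force: [-0.4, -0.5, -0.5]
gripper_width: 0.008
grasp_force: 0.0
```

```bash
python3 - <<'E'
from h import *
c=cam('top');w=cloud(c);save(c,'t10')
reg=(np.hypot(w[...,0]-.594,w[...,1]+.055)<.1)
for a,b in((.128,.146),(.105,.123)):
    q=w[reg&(w[...,2]>a)&(w[...,2]<b)]; print(a,len(q),q[:,2].mean(),cv2.minAreaRect((q[:,:2]*1000).astype(np.float32)))
    A=np.c_[q[:,:2],np.ones(len(q))];print('plane',np.linalg.lstsq(A,q[:,2],rcond=None)[0])
go(.608,.122,.15,-7.1)
E
```

```text
0.128 355 0.1390713404285648 ((594.5305786132812, -54.71165084838867), (89.41688537597656, 15.098922729492188), 82.62446594238281)
plane [ 0.22499057 -0.02682624  0.00406368]
0.105 4586 0.11691562376858061 ((594.8366088867188, -54.726715087890625), (158.04763793945312, 125.177001953125), 82.76761627197266)
plane [4.13019001e-03 1.09724735e-05 1.14467077e-01]
shift [  73.5 -111.    57.6] roll -0.06944494792767841 tool y ang 172.8 zax [-0.001 -0.001 -1.   ]
```

View pics/t10.png

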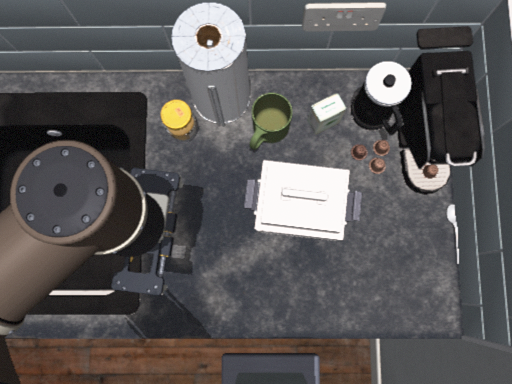

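The lid is seated: the rib and dome heights (139 and 117 mm), centre and yaw all match the start. Now the left clip at (251,193).

{"op": "play_rows", "data": {"moves": [[35,-40,10,0],[70,-80,20,0],[105.8,-119.6,30,0],[105.8,-119.6,57,0],[105.8,-119.6,57,0],[105.8,-119.6,57,0]]}}

```text
time: 37.22
position: [0.6129, 0.0893, 0.1519]
tool_rot: [0.0, -0.662, 0.75, -0.0]
wrist_force: [0.3, -0.3, 0.5]
gripper_width: 0.004
grasp_force: 0.0
```

```bash
python3 -c "
from h import *
go(.6126,.0893,.057,-7.1)
go(.5947+.1236*.1085,-.0546+.9923*.1085,.057,-7.1)
"
```

```text
shift [ 0.   0.4 94.9] roll -0.04824016464078795 tool y ang 172.9 zax [ 0.001 -0.    -1.   ]
shift [36.5  0.3 94.9] roll -0.04824016464078795 tool y ang 172.9 zax [ 0.001 -0.    -1.   ]
```

{"op": "play_rows", "data": {"moves": [[0,0,50,0],[0,0,94,0],[0,0,94,0],[10,0,94,0],[18,0,94,0],[24,0,94,0],[30,0,94,0],[34,0,94,0],[36,0,94,0],[36,0,94,0]]}}

```text
time: 38.48
position: [0.6077, 0.0535, 0.0567]
tool_rot: [-0.001, -0.662, 0.75, 0.0]
wrist_force: [0.1, 0.6, -0.1]
gripper_width: 0.007
grasp_force: 0.0
```

{"op": "play_rows", "data": {"moves": [[1,0,0,0],[2,0,0,0],[2,0,0,0]]}}

```text
time: 38.85
position: [0.6077, 0.0519, 0.0569]
tool_rot: [-0.0, -0.662, 0.75, 0.0]
wrist_force: [-0.1, 0.7, 0.5]
gripper_width: 0.005
grasp_force: 0.1
```

{"op": "play_rows", "data": {"moves": [[1,0,0,0],[2,0,0,0],[2,0,0,0]]}}

```text
time: 39.22
position: [0.6077, 0.0511, 0.057]
tool_rot: [0.001, -0.662, 0.75, 0.0]
wrist_force: [-1.7, 7.1, -0.8]
gripper_width: 0.004
grasp_force: 3.2
```

{"op": "play_rows", "data": {"moves": [[1,0,0,0],[1,0,0,0],[-20,0,0,0],[-40,0,0,0],[-40,0,-50,0],[-40,0,-110,0],[-40,0,-145,0],[-40,0,-145,0]]}}

```text
time: 40.22
position: [0.6146, 0.0911, 0.2059]
tool_rot: [0.003, -0.662, 0.749, -0.001]
wrist_force: [0.4, 0.0, -1.2]
gripper_width: 0.005
grasp_force: 0.0
```

```bash
python3 -c "
from h import *
go(.5768,-.1985,.2,-7.1)
"
```

```text
shift [292.1   1.8   5.2] roll 0.01969994837327249 tool y ang 172.9 zax [ 0.006  0.002 -1.   ]
```

{"op": "play_rows", "data": {"moves": [[60,0,0,0],[120,0,0,0],[180,0,0,0],[240,0,0,0],[292,0,0,0],[292,0,0,0],[292,0,0,0],[292,0,0,0],[292,0,60,0],[292,0,60,0]]}}

```text
time: 41.48
position: [0.5734, -0.1985, 0.1382]
tool_rot: [-0.003, -0.662, 0.749, 0.003]
wrist_force: [0.4, -0.8, 0.6]
gripper_width: 0.006
grasp_force: 0.0
```

```bash
python3 -c "
from h import *
go(.5768,-.1985,.057,-7.1)
go(.5947-.1236*.1075,-.0546-.9923*.1075,.057,-7.1)
"
```

```text
shift [-0.4 -4.  81.2] roll 0.014001010788803114 tool y ang 172.9 zax [-0.008  0.001 -1.   ]
shift [-37.9  -4.   81.2] roll 0.014001010788803114 tool y ang 172.9 zax [-0.008  0.001 -1.   ]
```

{"op": "play_rows", "data": {"moves": [[0,-2,50,0],[0,-2,82,0],[0,-2,82,0],[-10,-2,82,0],[-18,-2,82,0],[-24,-2,82,0],[-30,-2,82,0],[-34,-2,82,0],[-38,-2,82,0],[-39,-2,82,0],[-39,-2,82,0]]}}

```text
time: 42.85
position: [0.5829, -0.1625, 0.06]
tool_rot: [-0.001, -0.662, 0.75, -0.0]
wrist_force: [0.1, -5.5, 1.3]
gripper_width: 0.006
grasp_force: 3.2
```

{"op": "play_rows", "data": {"moves": [[-1,0,0,0],[-1.5,0,0,0],[-1.5,0,0,0]]}}

```text
time: 43.22
position: [0.5829, -0.1623, 0.06]
tool_rot: [-0.001, -0.662, 0.75, -0.0]
wrist_force: [0.2, -13.1, 0.6]
gripper_width: 0.006
grasp_force: 6.6
```

{"op": "play_rows", "data": {"moves": [[20,0,0,0],[40,0,0,0],[40,0,-50,0],[40,0,-110,0],[40,60,-140,0],[40,120,-140,0],[40,120,-140,0],[40,120,-140,0]]}}

```text
time: 44.22
position: [0.4594, -0.1854, 0.2007]
tool_rot: [0.001, -0.662, 0.75, -0.0]
wrist_force: [-0.0, 0.2, 0.3]
gripper_width: 0.005
grasp_force: 0.0
```

```bash
python3 - <<'E'
from h import *
for n in('top','scene'):
    c=cam(n);w=cloud(c)
    reg=(np.hypot(w[...,0]-.594,w[...,1]+.055)<.14)&(w[...,2]>.04)
    d=np.array([.1236,.9923]);t=((w[...,:2]-[.5947,-.0546])@d)*1000
    s=((w[...,:2]-[.5947,-.0546])@[.9923,-.1236])*1000
    g=c['pixels'].max(-1)<150
    for sg in(1,-1):
        m=reg&(sg*t>86)&(abs(s)<28)&(w[...,2]<.1);q=(sg*t)[m]
        print(n,sg,m.sum(),np.percentile(q,[50,95,100]) if len(q) else 0, w[m][:,2].max() if len(q) else 0)
    if n=='top':
        q=w[reg&(w[...,2]>.105)&(w[...,2]<.123)];print(q[:,2].mean(),cv2.minAreaRect((q[:,:2]*1000).astype(np.float32)))
        im=cv2.resize(c['pixels'][140:260,220:390],None,fx=2,fy=2)
    else: im2=cv2.resize(c['pixels'][140:260,190:360],None,fx=2,fy=2)
cv2.imwrite('pics/end.png',np.hstack([im,im2])[:,:,::-1])
E
```

```text
top 1 159 [92.67786652 98.53644336 99.30502337] 0.08671786992707832
top -1 96 [ 93.66914276  99.16744121 100.66553448] 0.0871626031845573
0.11706014256510702 ((613.732421875, -56.96241760253906), (158.7091827392578, 87.57936096191406), 83.79602813720703)
scene 1 149 [95.83804227 99.03163618 99.66202027] 0.08654815295554175
scene -1 0 0 0
```

View pics/end.png

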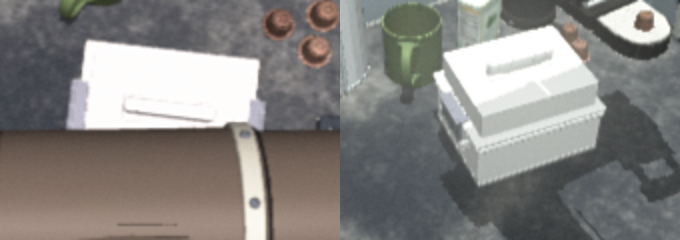

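Both clips are upright, with their outer faces 99–100 mm from the box centre, and the lid is seated. The arm is clear, so I'll hand in.

```bash
python3 -c "
from bench import order
print(order.sign_off())"
```

```text
the job is handed in; nothing more can be done
None
```

I handed the job in at about 44 s with the four beakers nested two per nest, the lid seated and both clips closed; the sign-off returned no verdict.

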